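Caliper reading of a plaster specimen

TASK

Measure the diameter of the largest plaster cylinder: set it down upright on the bench between the open jaws of the caliper, well in from the jaw tips, and slide the moving jaw gently up until the cylinder is touched by both jaws, pushing at the thumb rest so that the jaw does not tilt. Then press the round white data key fully down and let it come up again, leaving the jaws closed on the standing cylinder. Leave the two smaller cylinders where they stand.

Things in the scene. Friction and masses are not known exactly. Their poses are not given: they have to be found in the camera images.
- caliper: Digital caliper lying flat, screwed to the bench on two low feet. Origin: bench height, where the fixed jaw's face (plane y = 0) crosses the beam's centre line. Its -x: the way the jaws point, towards the robot; -y: the way the moving jaw opens. Beam: x -9 to +9 mm, y to -250 mm, top 20 mm up. Feet: at y > 2 mm, and y -218 to -252 mm; clamp screws rise 31 mm.
- fixed_jaw (a point): Middle of the fixed jaw's measuring face, 16.5 mm up, 38 mm in front (-x) of the beam's centre line; caliper's axes. Both jaws reach to 64 mm in front of that line and lie 12 to 21 mm above the bench. The 30 mm cylinder touching here has its axis 15 mm to -y of this point. Well in from the tips: its axis no more than 10 mm nearer the tips than this point.
- slide (a joint): Opening between the jaw faces in m: 0 = shut, at most 0.125, starts at 0.075 to 0.10. The jaw slides with about 1.2 N of friction and stays where it is left. Closed on the largest cylinder it reads about 0.030.
- jaw_tilt (a joint): Rocking of the moving jaw on the beam about the vertical, rad; 0 = square, sprung (about 2 N m per rad). Pushing at the thumb rest hardly tilts it, pushing near the jaw's tip does. More than 0.03 either way is tilted.
- moving_jaw (a point): Point of the moving jaw's measuring face on the beam's centre line, 16.5 mm above the bench; same axes as the caliper. The black housing runs from here 80 mm towards -y, x from -22 to +22 mm, its top 32 mm above the bench.
- thumb_rest (a point): Centre of the push face of the thumb rest, a black ribbed block at the front end corner of the housing: 31 mm in front (-x) of the beam's centre line, 80 mm to -y of the moving measuring face. The face looks to the caliper's -y, is 20 mm wide and spans 7 to 31 mm above the bench (this point 19 mm). Pushed towards +y it closes the jaw. The beam's edge passes 22 mm behind (+x) this point.
- data_key (a point): Centre of the top of the white round data key, 15 mm in diameter, on top of the housing at its end away from the jaws; 36.5 mm above the bench, about 4 mm above the grey ring round it. It goes straight down 3 mm: starts at about 1.2 N, fully down at about 3.6 N, springs back.
- key (a joint): Travel of the data key in m: 0 = up, 0.003 = fully down.
- specimen_large_center (a point): Centre (half-way up) of the largest of three plain off-white plaster cylinders: 30 mm in diameter, 60 mm tall, about 70 g, brittle; z along its axis. Starts upright on a 4 mm thick rubber mat (centre 34 mm up); standing on the bench its centre is at 30 mm and its upper half clear above jaws and beam.
- specimen_mid_center (a point): Centre of the middle plaster cylinder, 24 mm in diameter, 48 mm tall, upright on the mat. To be left alone.
- specimen_small_center (a point): Centre of the smallest plaster cylinder, 20 mm in diameter, 40 mm tall, upright on the mat. To be left alone.
Mind the look-alikes: they are no part of the job. Leave any blue look-alike of the part that bears specimen_large_center alone.

How it is judged:
By the outcome, as a careful person would: the job done as asked, in the order asked, and still so for the second after the job is handed in, with the robot touching nothing.
It also fails if it takes over 64 s, if anything falls off the work surface, if the arm or the gripper's body presses on something with over 40 N, if the wrist force passes 120 N, or if a joint passes its speed limit or range.

ROBOT

A 6-joint arm with a two-finger parallel gripper is mounted at the origin on a cart in front of the work surface, level with it; the furniture and walls round the work are solid. World frame = base frame: x ahead of the robot, y to its left, z up, the work surface at z = 0. Lengths are in m, angles in rad, forces in N, time in s.
With the tool pointing down it reaches from about 0.4 to 0.825 m from the base axis. Payload 7 kg.
Tool frame: the origin (TCP) lies midway between the tips of the shut fingers; the grasp point (between the pads) lies 19 mm behind it; z points along the fingers, y is the direction in which the jaws open and shut (so a half turn about z gives the same grasp; the last joint's range is limited). The gripper opens to 88 mm and grips with 3 to 60 N. Pads are 19 mm wide; open, the fingers measure 130 mm over their backs; the gripper's body (78 mm by 193 mm) begins 47 mm behind the grasp point.
Start: joints at [1.602, 0.359, 0.012, 0, -1.224, -0.288], TCP at [0.171, 0.653, 0.227] pointing down, gripper open.
Joint ranges: [-3.07, 3.07], [-1.43, 2.12], [-1.02, 1.25], [-3.03, 1.67], [-3.05, -0], [-3.03, 3.03]. Speed limits (rad/s): [2.39, 2.39, 3.01, 3.14, 3.14, 3.14].

INTERFACE

Orientations are given as [roll, pitch, yaw] about the fixed x, y, z axes, in that order (R = Rz(yaw) Ry(pitch) Rx(roll)).
In Python, from station import get_state, grab_frame, camera_info, job_done gives the robot as it stands. The module is installed in compiled form; this text tells all that it offers.
- The arm moves only by the shell command python3 -m inch 'ROWS' [FORCE]. ROWS is JSON, a list that holds one entry, the list of rows, each a list of 7 numbers: the shift along the tool's x, y, z normalised to -1 to 1, where 1 is 50 cm, then the turn, a rotation vector about the tool's x, y, z normalised to -1 to 1, where 1 is 180 degrees, then the closure, from 0 (fully open) to 1 (shut). A call has 1 to 20 rows; each row shifts and turns the commanded pose from where the row before left it, along the tool's axes as they then stand; what a row does not reach is not made up. A row lasts 1/10 s, in which the tool goes at most 50 mm and 8.59 degrees, less where a joint would pass 70% of its speed; a pose out of reach is approached as far as the arm can. A call with a number of a shift or a turn outside -1 to 1 is refused whole. A call with a gripper value outside its range is refused whole. The fingers move at their own pace and stop on an object; FORCE is the grip in N (left out, the last holds). Time passes only in rows, so rows that do not move let the fingers close. It gives the time, the measured TCP pose, the force and the opening at its end, in the units of the state.
- get_state(): the state, without advancing time (a new reading comes with each control period).
- grab_frame(name): name is "side" or "top" or "wrist"; returns the picture (420x560x3 uint8, blue, green, red); there is no depth.
- camera_info(name): a dict with "vertical_fov" (degrees; the focal length in pixels is half the picture's height over the tangent of half this angle, whatever the lens; pixels are square), "cx", "cy" (the principal point, pixels), "k1" (the pictures are not rectified: a ray, as slopes to the right and down, at radius r is drawn at 1 + k1 r^2 times it, then the intrinsics apply), "R" (3x3) and "t" (3): a world point X has camera coordinates R X + t. Camera axes: x right, y down, z forward; pixel columns grow to the right and rows downward; lengths in m; the calibration is good to about 2 mm. A picture is of the moment at which its call begins: read the wrist's pose just before it. camera_info takes no time and is no camera call; for the wrist camera it gives the pose at the moment of the call.
- job_done(): hands the job in, once; it reports no verdict.
The state is a dict: "t": time; "q": joint angles; "qd": joint speeds; "joint_efforts": joint torques, N m; "eef_pos": TCP position; "ee_rot": TCP orientation; "force": force on the tool from outside, world axes, zero at the start; "moment": the same for the moment, N m; "width": finger opening in m.
Only numpy, scipy, OpenCV 4.12 (cv2) and the standard library are available. Lean on these libraries where they do the work, as an engineer would, in place of code of your own. Each camera call takes 0.05 s, during which the arm holds its last target.

## Working session

There is one attempt and no reset: what is moved stays moved. The work goes in short steps, Python scripts to look and compute and a shell command to move; the robot and the scene stay as the last step left them, time stands still between calls to the robot, and variables do not carry over. Pictures are saved under pics/ and viewed, and the job is handed in when it is done.

```bash
mkdir -p pics; python3 - <<'E'
from station import *
import cv2
print(get_state())
for n in ["side","top","wrist"]:
    cv2.imwrite(f"pics/a_{n}.png",grab_frame(n)); c=camera_info(n); print(n,c)
E
```

```text
{'t': 0.0, 'q': array([ 1.60211079e+00,  3.59376378e-01,  1.10635725e-02, -3.82877375e-04,
       -1.22409051e+00, -2.88102327e-01]), 'qd': array([-1.92352029e-03,  1.46278183e-03,  1.83243949e-03, -5.77340786e-04,
        8.44449261e-04, -4.80873598e-05]), 'joint_efforts': array([-5.14579770e-04, -5.82719886e+01,  2.93049413e+01,  6.99698031e+00,
        6.92967908e-03, -1.53584938e-04]), 'eef_pos': array([0.17132198, 0.65238905, 0.22562563]), 'ee_rot': array([ 3.13994962e+00, -1.11553190e-04, -2.56918167e-01]), 'force': array([ 0.7480252 ,  0.42967262, -0.59243106]), 'moment': array([-0.05128398,  0.04542592, -0.06352094]), 'width': 0.08783565602754637}
side {'vertical_fov': 54.71539663560291, 'cx': 277.61187503338385, 'cy': 206.33164633155835, 'k1': 0.002698852491306562, 'R': array([[ 0.89249749, -0.45085847, -0.01322387],
       [-0.26781137, -0.50610008, -0.81984131],
       [ 0.3629398 ,  0.73524782, -0.57243807]]), 't': array([-0.50809412,  0.16449088,  0.93122715])}
top {'vertical_fov': 55.477086358287764, 'cx': 287.52545709282913, 'cy': 209.47536381087653, 'k1': -0.017774148377193065, 'R': array([[-0.08133642, -0.99668268,  0.00283307],
       [-0.97233913,  0.07872473, -0.21990686],
       [ 0.21895433, -0.02064114, -0.97551676]]), 't': array([-0.00691744,  0.56873574,  0.87485035])}
wrist {'vertical_fov': 58.64606059452214, 'cx': 272.1338276894585, 'cy': 209.5340319958148, 'k1': 0.014624659113576313, 'R': array([[-0.2538006 , -0.96725558,  0.00137675],
       [-0.92109691,  0.24212288,  0.30488851],
       [-0.29523845,  0.07611277, -0.95238706]]), 't': array([ 0.67259524, -0.0373623 ,  0.39137317])}
```

View pics/a_side.png

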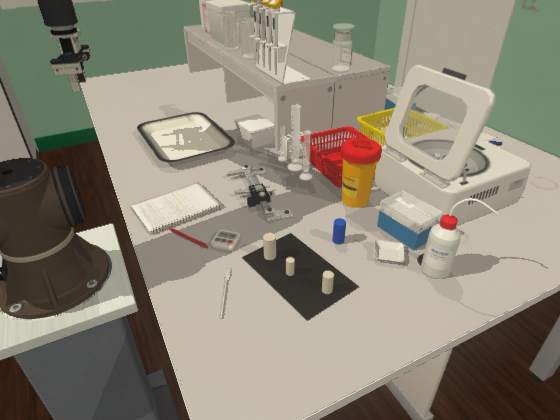

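View pics/a_top.png

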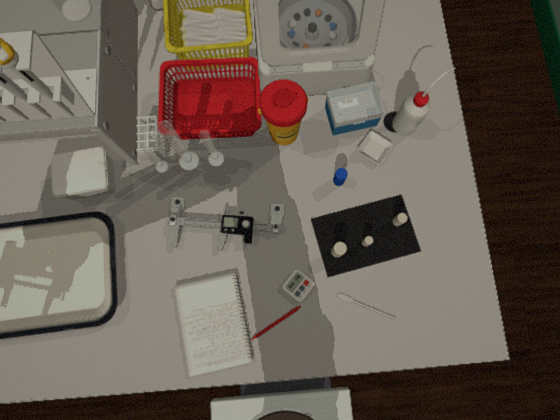

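View pics/a_wrist.png

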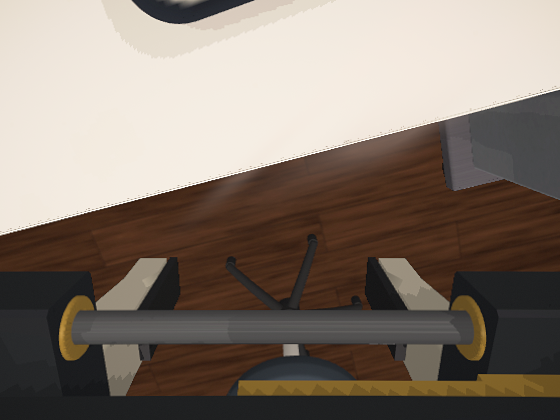

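```bash
cat > h.py <<'E'
import numpy as np, cv2
from station import *
def K(c,h=420):
    f=h/2/np.tan(np.radians(c['vertical_fov'])/2); return f
def ray(c,u,v):
    f=K(c); xd=np.array([(u-c['cx'])/f,(v-c['cy'])/f]); x=xd.copy()
    for _ in range(20): x=xd/(1+c['k1']*(x@x))
    R=np.array(c['R']); t=np.array(c['t'])
    return -R.T@t, R.T@np.array([x[0],x[1],1.])
def cast(c,u,v,z):
    o,d=ray(c,u,v); return o+d*(z-o[2])/d[2]
def proj(c,X):
    p=np.array(c['R'])@np.array(X)+np.array(c['t']); s=p[:2]/p[2]; s=s*(1+c['k1']*(s@s)); return s*K(c)+[c['cx'],c['cy']]
def tri(c1,p1,c2,p2):
    o1,d1=ray(c1,*p1);o2,d2=ray(c2,*p2)
    d1/=np.linalg.norm(d1);d2/=np.linalg.norm(d2)
    A=np.stack([d1,-d2],1); s=np.linalg.lstsq(A,o2-o1,rcond=None)[0]
    a,b=o1+s[0]*d1,o2+s[1]*d2; return (a+b)/2,np.linalg.norm(a-b)
E
python3 - <<'E'
import cv2
t=cv2.imread('pics/a_top.png'); s=cv2.imread('pics/a_side.png')
a=cv2.resize(t[190:280,155:300],None,fx=5,fy=5,interpolation=cv2.INTER_CUBIC); cv2.imwrite('pics/b1.png',a)
a=cv2.resize(t[190:280,300:430],None,fx=5,fy=5,interpolation=cv2.INTER_CUBIC); cv2.imwrite('pics/b2.png',a)
a=cv2.resize(s[150:310,210:350],None,fx=3.7,fy=3.7,interpolation=cv2.INTER_CUBIC); cv2.imwrite('pics/b3.png',a)
E
```

```text
(no output)
```

View pics/b1.png

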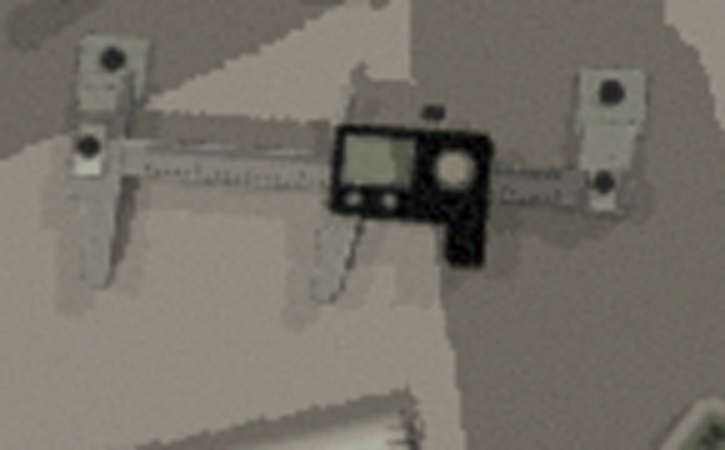

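View pics/b2.png

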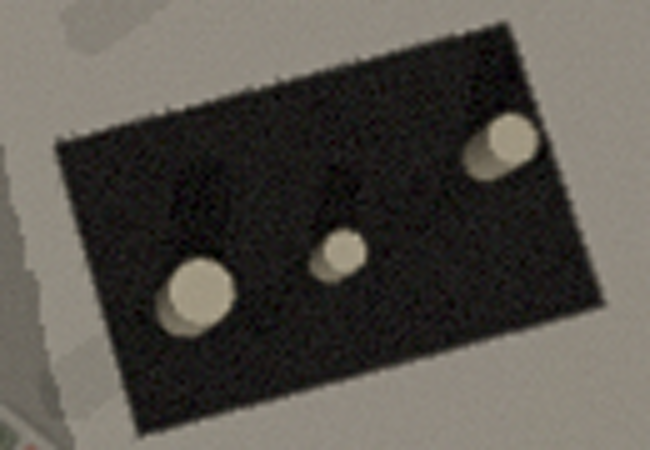

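View pics/b3.png

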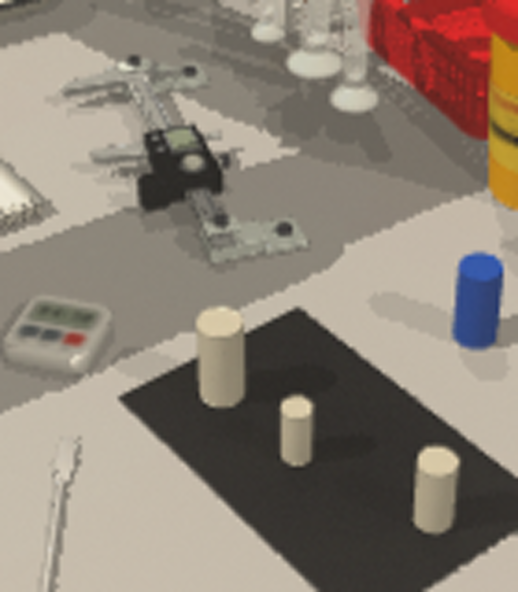

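```bash
python3 - <<'E'
from h import *
c=camera_info('top'); s=camera_info('side')
def tc(x,y): return 155+(x-2)/5,190+(y-2)/5
for n,p,z in [('scrF',(88,147),.031),('scrE',(603,183),.031),('scrF2',(112,60),.031),('scrE2',(610,93),.031),('key',(454,167),.0365),('thumb end lo',(483,266),.031),('hous TL',(338,126),.032),('hous TR',(492,132),.032),('hous BL',(333,215),.032),('jawtipF',(108,288),.021),('jawtipM',(318,300),.021)]:
    print(n,cast(c,*tc(*p),z)[:2].round(4))
for n,p,q in [('L',(202,290),(220,322)),('S',(345,251),(297,405)),('M',(513,138),(438,459))]:
    P=(300+(p[0]-2)/5,190+(p[1]-2)/5); Q=(210+(q[0]-1.5)/3.7,150+(q[1]-1.5)/3.7)
    X,e=tri(c,P,s,Q); print(n,X.round(4),e.round(4), cast(c,*P,.064).round(4),cast(s,*Q,.064).round(4))
E
```

```text
scrF [0.5725 0.2265]
scrE [ 0.5348 -0.0207]
scrF2 [0.615 0.214]
scrE2 [ 0.5789 -0.0274]
key [0.5473 0.0499]
thumb end lo [0.4993 0.0394]
hous TL [0.5729 0.1052]
hous TR [0.5639 0.031 ]
hous BL [0.5295 0.1096]
jawtipF [0.5046 0.221 ]
jawtipM [0.4907 0.1203]
L [ 0.4656 -0.1654  0.0653] 0.0022 [ 0.4668 -0.1659  0.064 ] [ 0.4652 -0.1639  0.064 ]
S [ 0.4812 -0.2375  0.0469] 0.001 [ 0.4794 -0.2339  0.064 ] [ 0.4717 -0.2539  0.064 ]
M [ 0.527  -0.3219  0.0545] 0.0014 [ 0.526  -0.3192  0.064 ] [ 0.5206 -0.3297  0.064 ]
```

```bash
python3 - <<'E'
from h import *
from scipy.spatial.transform import Rotation as Ro
c=camera_info('wrist'); S=get_state(); R=Ro.from_euler('xyz',S['ee_rot']).as_matrix()
o,d=ray(c,280,210); print(R.T@(o-S['eef_pos']),R.T@d)
# desired: view pixel (280,120) at caliper point 
for u,v in [(280,210),(280,100),(280,10),(0,100),(560,100)]:
  o,d=ray(c,u,v); X=o+d*(0.03-o[2])/d[2]; print(u,v,R.T@(X-S['eef_pos']))
E
```

```text
[ 0.08360601  0.00168686 -0.15734804] [-0.30622035  0.02123572  0.95195713]
280 210 [-0.03000824  0.00956576  0.19584827]
280 100 [0.07466416 0.00885625 0.19586396]
280 10 [0.1473571  0.00835119 0.19587483]
0 100 [ 0.07388664 -0.24285714  0.19554651]
560 100 [0.07392434 0.26075774 0.1961814 ]
```

```bash
python3 -m inch '[[[0,0,0,0,0,-0.0337,0],[0.055,0.0686,0,0,0,0,0],[0.055,0.0686,0,0,0,0,0],[0.055,0.0686,0,0,0,0,0],[0.055,0.0686,0,0,0,0,0],[0.055,0.0686,0,0,0,0,0],[0.055,0.0686,0,0,0,0,0],[0.055,0.0686,0,0,0,0,0],[0.055,0.0686,0,0,0,0,0],[0.055,0.0686,0,0,0,0,0],[0.055,0.0686,0,0,0,0,0],[0.055,0.0686,0,0,0,0,0],[0.055,0.0686,0,0,0,0,0],[0.055,0.0686,0,0,0,0,0],[0.055,0.0686,0,0,0,0,0],[0,0,0,0,0,0,0],[0,0,0,0,0,0,0],[0,0,0,0,0,0,0]]]'
python3 - <<'E'
from h import *
import json
S=get_state();c=camera_info('wrist');f=grab_frame('wrist')
cv2.imwrite('pics/c1.png',f)
json.dump({k:np.array(v).tolist() for k,v in c.items()},open('c1.json','w'))
print(S['eef_pos'],S['ee_rot'],S['force'])
E
```

```text
t: 1.95
eef_pos: [0.4796, 0.1205, 0.2264]
ee_rot: [3.142, 0.0, -0.151]
force: [-0.2, 1.1, -0.1]
width: 0.0874
[0.47960245 0.12049487 0.22642973] [ 3.14159115e+00  2.43193205e-04 -1.50930124e-01] [-0.1575769   1.11303178 -0.13820505]
```

View pics/c1.png

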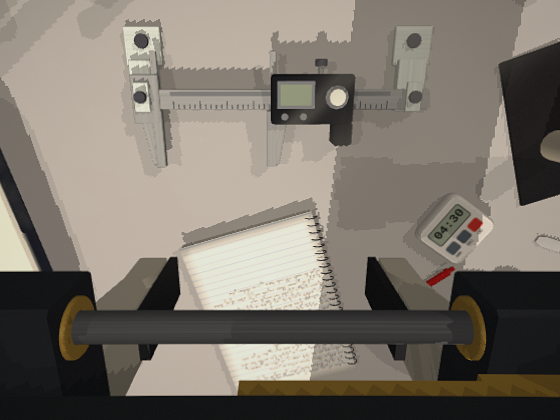

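```bash
python3 - <<'E'
import cv2
t=cv2.imread('pics/c1.png')
cv2.imwrite('pics/c2.png',cv2.resize(t[20:180,110:280],None,fx=3.7,fy=3.7,interpolation=cv2.INTER_CUBIC))
cv2.imwrite('pics/c3.png',cv2.resize(t[20:180,260:440],None,fx=3.7,fy=3.7,interpolation=cv2.INTER_CUBIC))
E
```

```text
(no output)
```

View pics/c2.png

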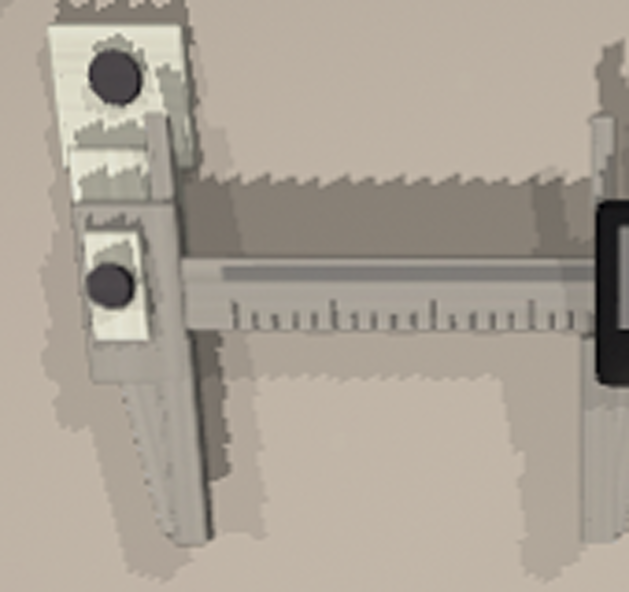

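View pics/c3.png

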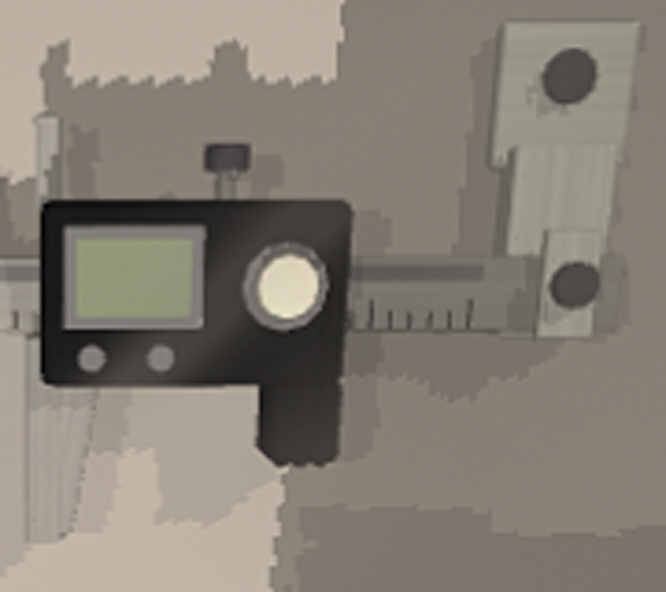

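```bash
python3 - <<'E'
from h import *
import json
c=json.load(open('c1.json'))
yaw=-.151
def L(p,z,o):
    return cast(c,o+(p[0]-1.35)/3.7,20+(p[1]-1.35)/3.7,z)
def show(n,p,z,o):
    X=L(p,z,o); ex=np.array([np.cos(yaw),np.sin(yaw)]);ey=np.array([-ex[1],ex[0]])
    print(n,X[:2].round(4),'cal',(X[:2]@ex).round(4),(X[:2]@ey).round(4))
A,B=110,260
for a in [('bm up',(200,258),.02,A),('bm lo',(200,330),.02,A),('bm up',(580,258),.02,A),('bm lo',(580,330),.02,A),('bm up E',(470,262),.02,B),('bm lo E',(500,332),.02,B),
 ('F bot',(190,340),.012,A),('F bot',(212,540),.012,A),('F top?',(178,200),.021,A),('F top?',(183,340),.021,A),('M',(26,400),.021,B),('M',(26,535),.021,B),
 ('Mside',(583,400),.021,A),('H L',(42,290),.032,B),('H R',(350,290),.032,B),('H T',(200,200),.032,B),('H B',(200,385),.032,B),('key',(288,286),.0365,B),('thumb corner R',(338,460),.031,B),('thumb L',(258,440),.031,B),('scrF',(111,286),.031,A),('scrE',(574,286),.031,B),('scrF2',(116,77),.031,A),('scrE2',(569,76),.031,B)]: show(*a)
E
```

```text
bm up [0.5769 0.2052] cal 0.5394 0.2897
bm lo [0.56   0.2094] cal 0.5221 0.2913
bm up [0.5628 0.1114] cal 0.5396 0.1948
bm lo [0.5456 0.1141] cal 0.5222 0.1949
bm up E [0.545  0.0016] cal 0.5385 0.0836
bm lo E [ 0.5269 -0.005 ] cal 0.5216 0.0744
F bot [0.5579 0.2148] cal 0.5192 0.2963
F bot [0.5058 0.2216] cal 0.4667 0.2952
F top? [0.5908 0.2071] cal 0.553 0.2936
F top? [0.5582 0.214 ] cal 0.5197 0.2955
M [0.5285 0.1165] cal 0.5049 0.1947
M [0.4938 0.1219] cal 0.4698 0.1948
Mside [0.5284 0.116 ] cal 0.5049 0.1942
H L [0.5548 0.1083] cal 0.5322 0.1905
H R [0.5435 0.0342] cal 0.5322 0.1156
H T [0.5694 0.0679] cal 0.5527 0.1528
H B [0.5266 0.0729] cal 0.5096 0.1513
key [0.5469 0.0498] cal 0.5332 0.1315
thumb corner R [0.5028 0.0404] cal 0.491 0.1156
thumb L [0.5108 0.0599] cal 0.496 0.1361
scrF [0.5733 0.2252] cal 0.5329 0.3089
scrE [ 0.5361 -0.0199] cal 0.533 0.061
scrF2 [0.6183 0.2119] cal 0.5794 0.3025
scrE2 [ 0.5832 -0.0202] cal 0.5796 0.0678
```

```bash
python3 -m inch '[[[-0.01,0.0814,0,0,0,0,0.25],[-0.01,0.0814,0,0,0,0,0.25],[-0.01,0.0814,0,0,0,0,0.25],[-0.01,0.0814,0,0,0,0,0.25],[-0.01,0.0814,0,0,0,0,0.25],[-0.01,0.0814,0,0,0,0,0.25],[-0.01,0.0814,0,0,0,0,0.25],[0,0,0,0,0,0,0.25],[0,0,0,0,0,0,0.25],[0,0,0,0,0,0,0.25]]]' 20
python3 - <<'E'
from h import *
import json
S=get_state();c=camera_info('wrist');f=grab_frame('wrist')
cv2.imwrite('pics/d1.png',f)
json.dump({k:np.array(v).tolist() for k,v in c.items()},open('d1.json','w'))
print(S['eef_pos'],S['ee_rot'],S['force'],S['width'])
m=cv2.inRange(f,(150,170,170),(255,255,255)); cv2.imwrite('pics/d1m.png',m)
E
```

```text
t: 3.0
eef_pos: [0.4029, -0.1551, 0.2267]
ee_rot: [-3.141, -0.0, -0.149]
force: [1.0, -0.5, 0.5]
width: 0.0659
[ 0.40285556 -0.15514092  0.22666075] [-3.14139651e+00 -3.83131066e-04 -1.49404683e-01] [ 0.97013657 -0.51528378  0.51499775] 0.0658603437910527
```

View pics/d1.png

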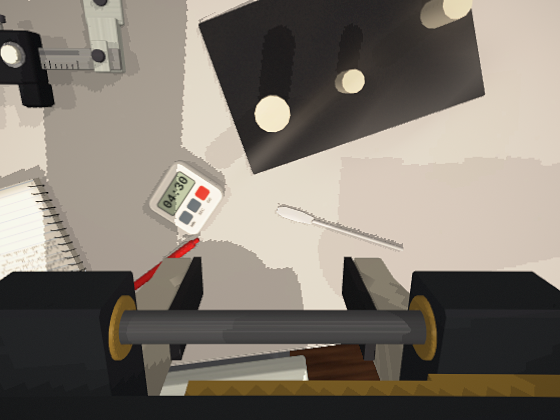

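```bash
python3 - <<'E'
from h import *
import json
c=json.load(open('d1.json')); f=cv2.imread('pics/d1.png')
m=cv2.inRange(f[80:145,240:310],(160,190,200),(255,255,255))
cs=cv2.findContours(m,0,2)[0]
for k in cs:
    if cv2.contourArea(k)>200:
        (u,v),r=cv2.minEnclosingCircle(k); print(u+240,v+80,r, cast(c,u+240,v+80,.064).round(4), cv2.contourArea(k))
        X=cast(c,u+240,v+80,.064); y=-.1494; P=np.array([.40286,-.15514])
        d=X[:2]-P; print('tool dx,dy',d@[np.cos(y),np.sin(y)], d@[np.sin(y),-np.cos(y)])
cv2.imwrite('pics/d2.png',cv2.resize(f[60:150,220:400],None,fx=4,fy=4,interpolation=cv2.INTER_CUBIC))
E
```

```text
271.69014167785645 113.61971664428711 18.002086639404297 [ 0.4665 -0.1661  0.064 ] 936.0
tool dx,dy 0.06454754803541131 0.0013883604673768422
```

View pics/d2.png

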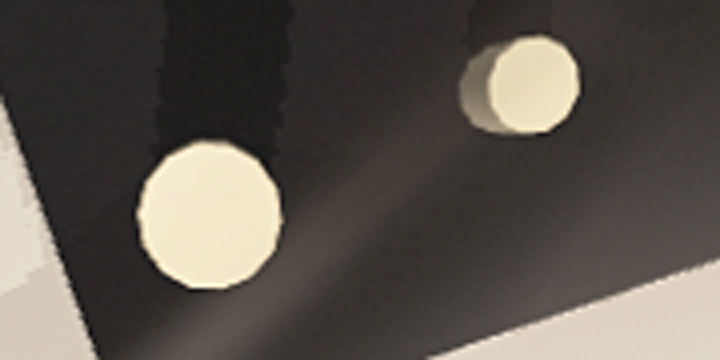

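```bash
python3 -m inch '[[[0.0645,0.0015,0,0,0,0,0.25],[0.0645,0.0015,0,0,0,0,0.25],[0,0,0.08,0,0,0,0.25],[0,0,0.08,0,0,0,0.25],[0,0,0.08,0,0,0,0.25],[0,0,0.06,0,0,0,0.25],[0,0,0.04,0,0,0,0.25],[0,0,0.03,0,0,0,0.25],[0,0,0.0174,0,0,0,0.25],[0,0,0,0,0,0,0.25],[0,0,0,0,0,0,0.25],[0,0,0,0,0,0,0.4],[0,0,0,0,0,0,0.5],[0,0,0,0,0,0,0.6],[0,0,0,0,0,0,0.7],[0,0,0,0,0,0,0.8],[0,0,0,0,0,0,0.8],[0,0,0,0,0,0,0.8]]]' 10
python3 - <<'E'
from h import *
S=get_state();f=grab_frame('wrist')
cv2.imwrite('pics/e1.png',f)
print(S['eef_pos'],S['ee_rot'],S['force'],S['width'])
E
```

```text
t: 4.85
eef_pos: [0.4661, -0.1674, 0.033]
ee_rot: [3.142, -0.0, -0.151]
force: [-0.5, 0.2, 2.3]
width: 0.0294
[ 0.46612261 -0.16741365  0.03301709] [ 3.14156254e+00 -2.66369861e-04 -1.50893192e-01] [-0.492536    0.20770752  2.30721159] 0.029421403614571927
```

View pics/e1.png

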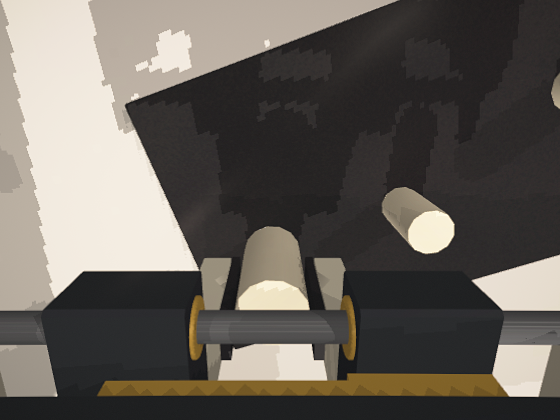

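```bash
python3 -m inch '[[[0,0,-0.03,0,0,0,0.8],[0,0,-0.07,0,0,0,0.8],[0,0,-0.08,0,0,0,0.8],[0.0024,-0.04,0,0,0,0,0.8],[0.0024,-0.083,0,0,0,0,0.8],[0.0024,-0.083,0,0,0,0,0.8],[0.0024,-0.083,0,0,0,0,0.8],[0.0024,-0.083,0,0,0,0,0.8],[0.0024,-0.083,0,0,0,0,0.8],[0.0024,-0.083,0,0,0,0,0.8],[0.0024,-0.083,0,0,0,0,0.8],[0.0024,-0.083,0,0,0,0,0.8],[0.0024,-0.0418,0,0,0,0,0.8],[0,0,0,0,0,0,0.8],[0,0,0,0,0,0,0.8],[0,0,0,0,0,0,0.8]]]'
python3 - <<'E'
from h import *
S=get_state();f=grab_frame('wrist')
cv2.imwrite('pics/f1.png',f); p=S['eef_pos']
print(p,S['ee_rot'],S['force'],S['width'], 'cal',p[0]*np.cos(.151)-p[1]*np.sin(.151),p[0]*np.sin(.151)+p[1]*np.cos(.151))
E
```

```text
t: 6.5
eef_pos: [0.5335, 0.1984, 0.1226]
ee_rot: [3.141, 0.001, -0.152]
force: [-0.3, -0.8, -0.9]
width: 0.0296
[0.5334506  0.19842445 0.12257183] [ 3.14093507e+00  7.47298456e-04 -1.51712863e-01] [-0.28382475 -0.82436138 -0.92431166] 0.029631556792515182 cal 0.49753218710384267 0.2764118863511029
```

View pics/f1.png

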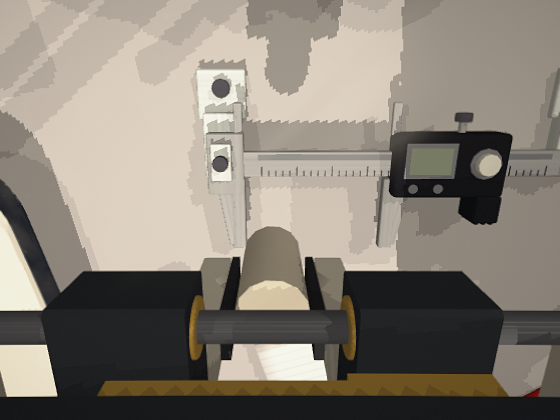

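```bash
python3 -m inch '[[[0,0,0.05,0,0,0,0.8],[0,0,0.05,0,0,0,0.8],[0,0,0.04,0,0,0,0.8],[0,0,0.025,0,0,0,0.8],[0,0,0.01,0,0,0,0.8],[0,0,0.005,0,0,0,0.8],[0,0,0.002,0,0,0,0.8],[0,0,0,0,0,0,0.8],[0,0,0,0,0,0,0.8]]]'
python3 - <<'E'
from h import *
S=get_state();c=camera_info('wrist');f=grab_frame('wrist');g=grab_frame('side')
cv2.imwrite('pics/g1.png',f); p=S['eef_pos'];cv2.imwrite('pics/g2.png',cv2.resize(g[140:250,180:330],None,fx=5,fy=5,interpolation=2))
print(p,S['ee_rot'],S['force'],S['width'], 'cal',p[0]*np.cos(.151)-p[1]*np.sin(.151),p[0]*np.sin(.151)+p[1]*np.cos(.151))
E
```

```text
t: 7.45
eef_pos: [0.5343, 0.1998, 0.0326]
ee_rot: [-3.141, -0.001, -0.151]
force: [-0.4, 1.1, -0.9]
width: 0.0297
[0.53428908 0.19979567 0.03259129] [-3.14071750e+00 -8.96702382e-04 -1.50784606e-01] [-0.36708294  1.05868712 -0.86704847] 0.029714520044107715 cal 0.4981548521444462 0.27789363173730686
```

View pics/g1.png

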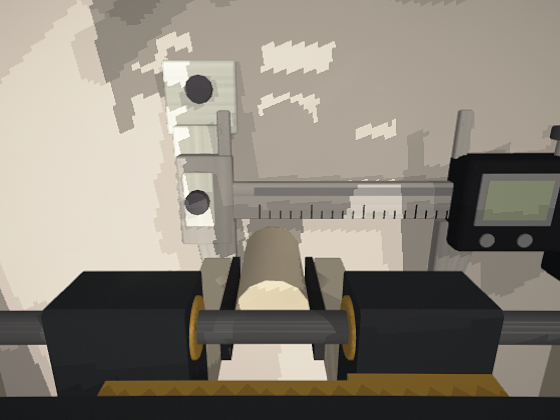

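View pics/g2.png

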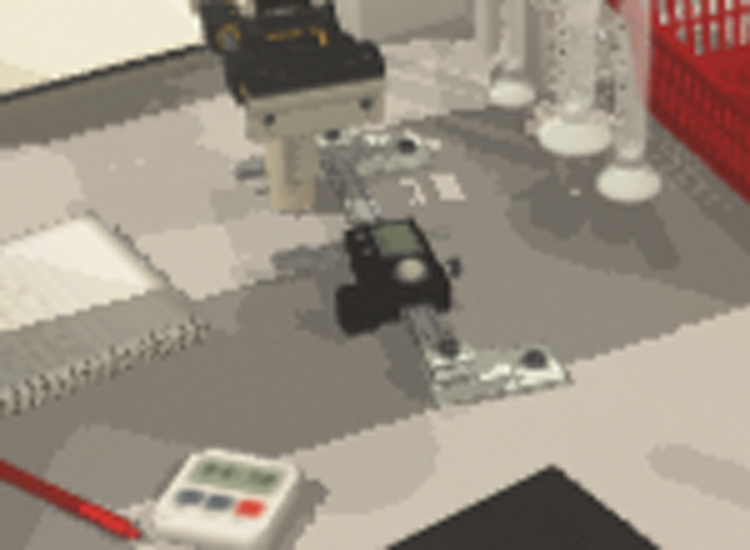

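```bash
python3 -m inch '[[[0,0,0.002,0,0,0,0.8],[0,0,0.002,0,0,0,0.8],[0,0,0.001,0,0,0,0.8],[0,0,0,0,0,0,0.8],[0,0,0,0,0,0,0.8]]]'; python3 -m inch '[[[0,0,0.001,0,0,0,0.8],[0,0,0,0,0,0,0.8],[0,0,0,0,0,0,0.8]]]'
```

```text
t: 8.05
eef_pos: [0.5339, 0.1995, 0.0293]
ee_rot: [3.142, 0.0, -0.151]
force: [-0.4, 0.2, -0.9]
width: 0.0295
t: 8.35
eef_pos: [0.534, 0.1995, 0.0291]
ee_rot: [-3.141, -0.0, -0.151]
force: [-0.5, -0.5, 2.2]
width: 0.0299
```

```bash
python3 -m inch '[[[0,0,0.001,0,0,0,0.8],[0,0,0,0,0,0,0.8],[0,0,0,0,0,0,0.8]]]'
```

```text
t: 8.65
eef_pos: [0.5341, 0.1996, 0.029]
ee_rot: [-3.141, -0.001, -0.151]
force: [-1.3, -0.4, 6.7]
width: 0.03
```

```bash
python3 -m inch '[[[0,0,0,0,0,0,0.6],[0,0,0,0,0,0,0.5],[0,0,0,0,0,0,0.4],[0,0,0,0,0,0,0.35],[0,0,0,0,0,0,0.35],[0,0,0,0,0,0,0.35],[0,0,-0.02,0,0,0,0.35],[0,0,-0.06,0,0,0,0.35],[0,0,-0.08,0,0,0,0.35],[-0.05,0,-0.08,0,0,0,0.35],[-0.05,0,-0.02,0,0,0,0.35],[0,0.06,0,0,0,0,0.35],[0,0,0,0,0,0,0.35],[0,0,0,0,0,0,0.35]]]'
python3 - <<'E'
from h import *
import json
S=get_state();c=camera_info('wrist');f=grab_frame('wrist')
json.dump({k:np.array(v).tolist() for k,v in c.items()},open('h1.json','w'))
cv2.imwrite('pics/h1.png',f); p=S['eef_pos']
print(p,S['ee_rot'],S['force'],S['width'], 'cal',p[0]*np.cos(.151)-p[1]*np.sin(.151),p[0]*np.sin(.151)+p[1]*np.cos(.151))
E
```

```text
t: 10.05
eef_pos: [0.4801, 0.1772, 0.1594]
ee_rot: [-3.14, -0.001, -0.151]
force: [0.3, 0.3, -1.2]
width: 0.0572
[0.48007788 0.17717694 0.15942431] [-3.14043170e+00 -1.11418447e-03 -1.51364527e-01] [ 0.32021238  0.25155653 -1.24738235] 0.05720577706994471 cal 0.4479629779191713 0.24737746185619391
```

View pics/h1.png

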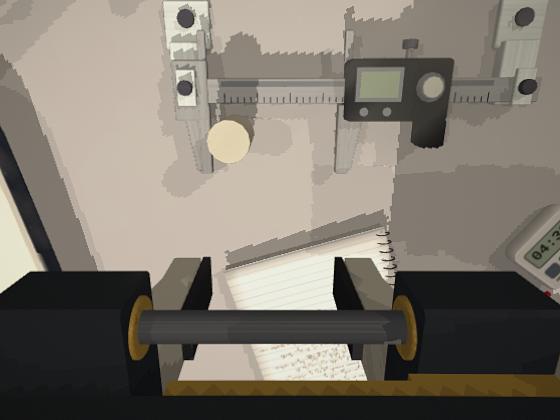

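```bash
python3 - <<'E'
from h import *
import json
c=json.load(open('h1.json')); f=cv2.imread('pics/h1.png')
y=-.151
def cal(u,v,z):
    X=cast(c,u,v,z); return np.round([X[0]*np.cos(y)+X[1]*np.sin(y),-X[0]*np.sin(y)+X[1]*np.cos(y)],4)
m=cv2.inRange(f[110:170,200:260],(150,190,205),(255,255,255))
for k in cv2.findContours(m,0,2)[0]:
    if cv2.contourArea(k)>300:
        (u,v),r=cv2.minEnclosingCircle(k); print('cyl',u+200,v+110,r,cal(u+200,v+110,.06))
cv2.imwrite('pics/h2.png',cv2.resize(f[40:190,330:470],None,fx=4,fy=4,interpolation=2))
cv2.imwrite('pics/h3.png',cv2.resize(f[60:190,160:300],None,fx=4,fy=4,interpolation=2))
for n,p,z in [('key',(433,87),.0365),('H R',(453,90),.032),('thumb R',(446,140),.031),('thumb L',(412,140),.031),('MF',(335,170),.021)]: print(n,cal(*p,z))
E
```

```text
cyl 228.12529754638672 141.40692138671875 21.800888061523438 [0.498  0.2757]
key [0.533  0.1316]
H R [0.531  0.1151]
thumb R [0.4951 0.1145]
thumb L [0.4952 0.1401]
MF [0.4701 0.1953]
```

View pics/h2.png

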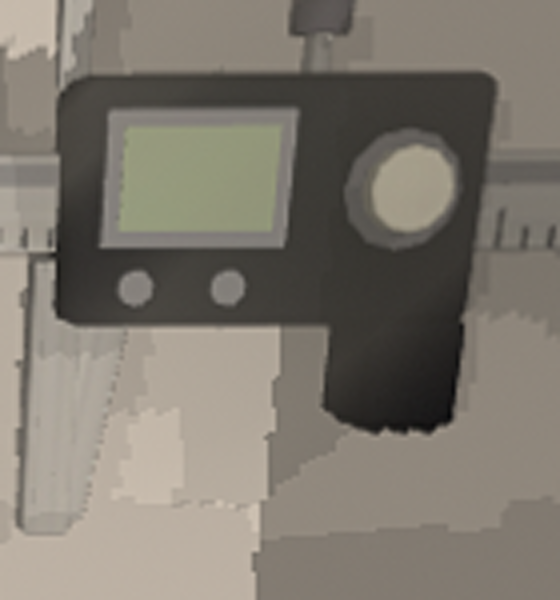

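View pics/h3.png

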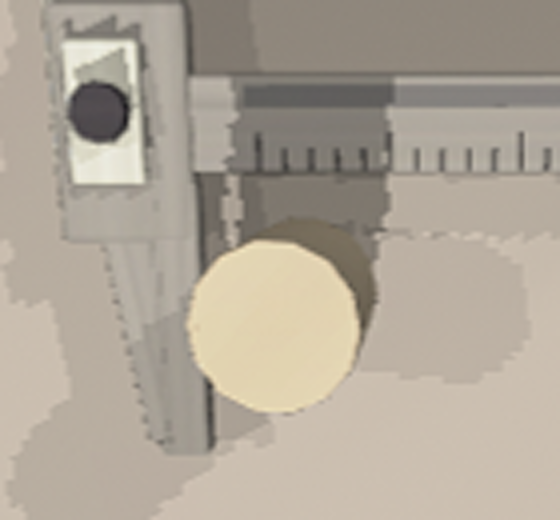

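```bash
python3 -m inch '[[[0.02,0.067,0,0,0,0,1],[0.021,0.067,0,0,0,0,1],[0.021,0.067,0,0,0,0,1],[0.021,0.068,0,0,0,0,1],[0.021,0.068,0,0,0,0,1],[0,0,0.07,0,0,0,1],[0,0,0.08,0,0,0,1],[0,0,0.04,0,0,0,1],[0,0,0,0,0,0,1],[0,0,0,0,0,0,1],[0,0,0,0,0,0,1]]]'
python3 - <<'E'
from h import *
S=get_state();g=grab_frame('side');f=grab_frame('wrist'); cv2.imwrite('pics/i1.png',f)
cv2.imwrite('pics/i2.png',cv2.resize(g[140:250,180:330],None,fx=5,fy=5,interpolation=2))
p=S['eef_pos']
print(p,S['ee_rot'],S['force'],S['width'], 'cal',p[0]*np.cos(.151)-p[1]*np.sin(.151),p[0]*np.sin(.151)+p[1]*np.cos(.151))
E
```

```text
t: 11.2
eef_pos: [0.5073, 0.0035, 0.0646]
ee_rot: [-3.141, -0.002, -0.15]
force: [-0.4, -0.2, 0.4]
width: 0.0004
[0.50731867 0.0034836  0.06462369] [-3.14086955e+00 -1.88796165e-03 -1.50331747e-01] [-0.35764703 -0.24483894  0.35561025] 0.0003673859600959133 cal 0.5010219386478123 0.07975829927542925
```

View pics/i1.png

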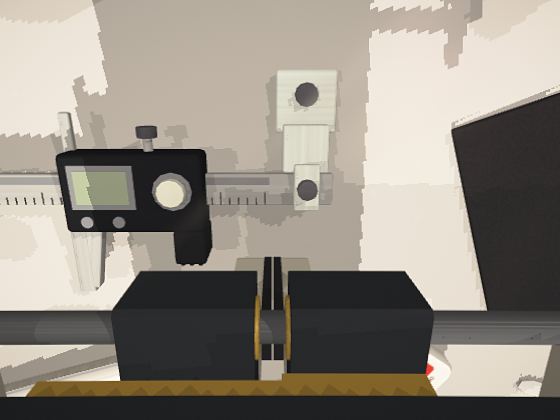

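View pics/i2.png

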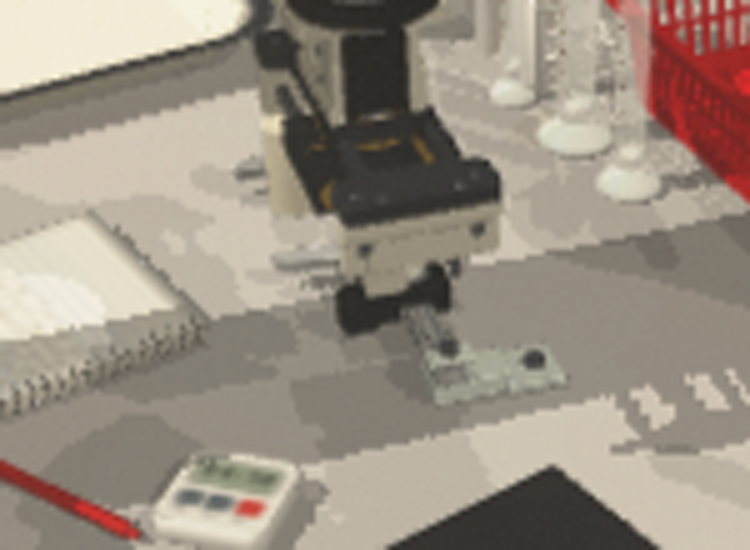

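```bash
python3 -m inch '[[[0,0,0.05,0,0,0,1],[0,0,0.03,0,0,0,1],[0,0,0.017,0,0,0,1],[0,0,0,0,0,0,1],[0,0,0,0,0,0,1]]]'; python3 -m inch '[[[0,-0.008,0,0,0,0,1],[0,-0.008,0,0,0,0,1],[0,0,0,0,0,0,1],[0,0,0,0,0,0,1]]]'
python3 - <<'E'
from h import *
g=grab_frame('side');f=grab_frame('wrist');S=get_state(); cv2.imwrite('pics/j1.png',f)
cv2.imwrite('pics/j2.png',cv2.resize(g[140:250,180:330],None,fx=5,fy=5,interpolation=2))
p=S['eef_pos']
print(p,S['force'],'cal',p[0]*np.cos(.151)-p[1]*np.sin(.151),p[0]*np.sin(.151)+p[1]*np.cos(.151))
E
```

```text
t: 11.8
eef_pos: [0.5066, 0.0031, 0.0156]
ee_rot: [-3.141, -0.001, -0.151]
force: [0.7, -0.8, -0.1]
width: 0.0005
t: 12.2
eef_pos: [0.5075, 0.0112, 0.0152]
ee_rot: [-3.141, -0.001, -0.15]
force: [-0.2, -0.4, -0.6]
width: 0.0004
[0.50724713 0.01091208 0.01498423] [ 0.20430364 -0.74768572  0.88875406] cal 0.4998337726526448 0.08709149049276303
```

View pics/j1.png

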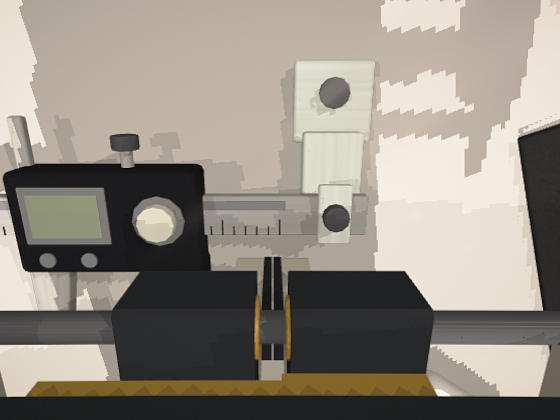

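View pics/j2.png

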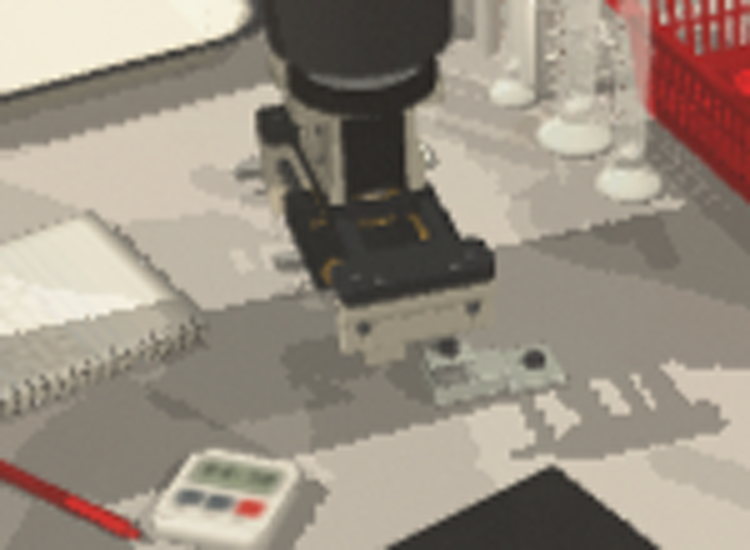

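```bash
python3 -m inch '[[[0,-0.006,0,0,0,0,1],[0,-0.006,0,0,0,0,1],[0,-0.006,0,0,0,0,1],[0,-0.006,0,0,0,0,1],[0,0,0,0,0,0,1]]]'; python3 -m inch '[[[0,-0.008,0,0,0,0,1],[0,-0.008,0,0,0,0,1],[0,-0.008,0,0,0,0,1],[0,-0.008,0,0,0,0,1],[0,-0.008,0,0,0,0,1],[0,-0.008,0,0,0,0,1],[0,-0.008,0,0,0,0,1],[0,-0.008,0,0,0,0,1],[0,0,0,0,0,0,1]]]'
python3 - <<'E'
from h import *
f=grab_frame('wrist');S=get_state(); cv2.imwrite('pics/k1.png',f)
p=S['eef_pos']
print(p,S['force'],'cal',p[0]*np.cos(.151)-p[1]*np.sin(.151),p[0]*np.sin(.151)+p[1]*np.cos(.151))
E
```

```text
t: 12.8
eef_pos: [0.5092, 0.0231, 0.0149]
ee_rot: [-3.142, -0.0, -0.15]
force: [-0.1, 0.1, -0.6]
width: 0.0006
t: 13.7
eef_pos: [0.5143, 0.055, 0.0149]
ee_rot: [-3.141, -0.001, -0.15]
force: [0.1, -0.4, -0.1]
width: 0.0006
[0.51441692 0.05494181 0.01498573] [-1.33544629 -0.39854154 -0.64919813] cal 0.5002987230554341 0.1316987408792549
```

View pics/k1.png

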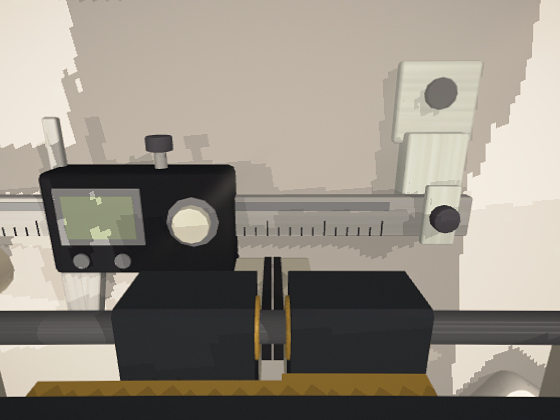

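```bash
cat >> h.py <<'E'
def cal(c,u,v,z,y=-.151):
    X=cast(c,u,v,z); return np.round([X[0]*np.cos(y)+X[1]*np.sin(y),-X[0]*np.sin(y)+X[1]*np.cos(y)],4)
def st():
    S=get_state();p=S['eef_pos'];a=.151;F=S['force']
    print(S['t'].__round__(2),'cal',np.round([p[0]*np.cos(a)-p[1]*np.sin(a),p[0]*np.sin(a)+p[1]*np.cos(a),p[2]],4),'F',np.round([F[0]*np.cos(a)-F[1]*np.sin(a),F[0]*np.sin(a)+F[1]*np.cos(a),F[2]],2),S['width'].__round__(4))
E
python3 - <<'E'
from h import *
c=camera_info('wrist'); print(cal(c,190,222,.0365)); st()
E
```

```text
[0.5351 0.1616]
13.75 cal [0.5003 0.1317 0.015 ] F [-1.26 -0.59 -0.65] 0.0005
```

```bash
python3 -m inch '[[[0,-0.0075,0,0,0,0,1],[0,-0.0075,0,0,0,0,1],[0,-0.0075,0,0,0,0,1],[0,-0.0075,0,0,0,0,1],[0,-0.0075,0,0,0,0,1],[0,-0.0075,0,0,0,0,1],[0,-0.0075,0,0,0,0,1],[0,-0.0075,0,0,0,0,1],[0,0,0,0,0,0,1]]]'
python3 - <<'E'
from h import *
st()
f=grab_frame('wrist'); cv2.imwrite('pics/l1.png',f);g=grab_frame('top')
cv2.imwrite('pics/l2.png',cv2.resize(g[190:280,155:300],None,fx=5,fy=5,interpolation=2))
E
```

```text
t: 14.65
eef_pos: [0.5186, 0.0846, 0.0149]
ee_rot: [-3.141, -0.0, -0.15]
force: [0.3, -0.1, -0.6]
width: 0.0008
14.65 cal [0.5    0.1617 0.0149] F [ 0.29 -0.07 -0.57] 0.0008
```

View pics/l1.png

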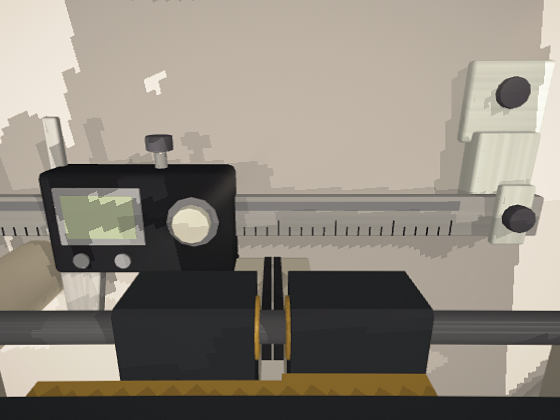

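View pics/l2.png

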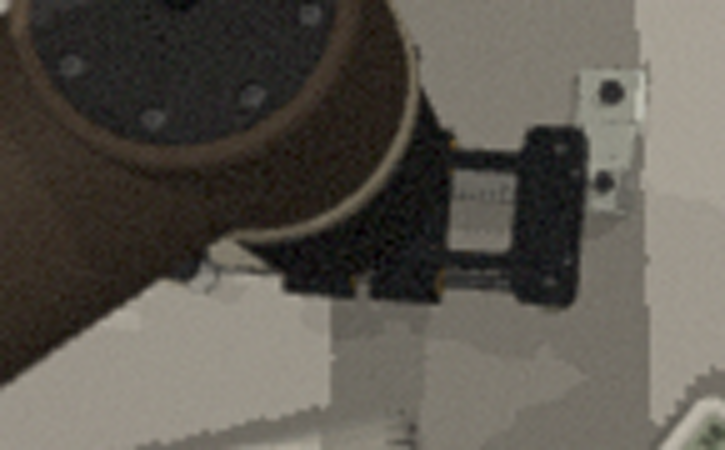

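```bash
python3 -m inch '[[[0,-0.002,0,0,0,0,1],[0,-0.002,0,0,0,0,1],[0,-0.002,0,0,0,0,1],[0,-0.002,0,0,0,0,1],[0,-0.002,0,0,0,0,1],[0,-0.002,0,0,0,0,1],[0,-0.002,0,0,0,0,1]]]'
python3 -c "from h import *;st()"
python3 -m inch '[[[0,-0.001,0,0,0,0,1],[0,-0.001,0,0,0,0,1]]]'; python3 -c "from h import *;st()"
python3 -m inch '[[[0,-0.001,0,0,0,0,1],[0,-0.001,0,0,0,0,1]]]'; python3 -c "from h import *;st()"
```

```text
t: 15.45
eef_pos: [0.5193, 0.0909, 0.0148]
ee_rot: [3.141, 0.0, -0.151]
force: [-0.8, -1.8, 0.2]
width: 0.0008
15.45 cal [0.4997 0.168  0.0148] F [-0.47 -1.93  0.25] 0.0008
t: 15.65
eef_pos: [0.5195, 0.0919, 0.0148]
ee_rot: [3.142, 0.0, -0.151]
force: [-0.6, -1.6, 0.9]
width: 0.0008
15.65 cal [0.4998 0.169  0.0148] F [-0.32 -1.63  0.85] 0.0008
t: 15.85
eef_pos: [0.5197, 0.0929, 0.0148]
ee_rot: [3.142, 0.0, -0.151]
force: [-1.1, -1.2, 0.1]
width: 0.0004
15.85 cal [0.4998 0.17   0.0148] F [-0.93 -1.38  0.07] 0.0004
```

```bash
for i in 1 ; do python3 -m inch '[[[0,-0.001,0,0,0,0,1],[0,0,0,0,0,0,1]]]'; done; python3 -c "from h import *;st()"
python3 -m inch '[[[0,-0.001,0,0,0,0,1],[0,0,0,0,0,0,1]]]' ; python3 -c "from h import *;st()"
python3 -c "
from h import *
cv2.imwrite('pics/m1.png',grab_frame('wrist')); print(cal(camera_info('wrist'),190,222,.0365))"
```

```text
t: 16.05
eef_pos: [0.5197, 0.0931, 0.0148]
ee_rot: [3.141, 0.0, -0.151]
force: [-0.7, -4.0, 1.3]
width: 0.0004
16.05 cal [0.4997 0.1703 0.0148] F [-0.05 -4.04  1.34] 0.0004
t: 16.25
eef_pos: [0.5196, 0.0933, 0.0148]
ee_rot: [3.141, 0.001, -0.151]
force: [-0.0, -6.1, 0.7]
width: 0.0005
16.25 cal [0.4996 0.1704 0.0148] F [ 0.9  -6.08  0.65] 0.0005
[0.5346 0.2002]
```

View pics/m1.png

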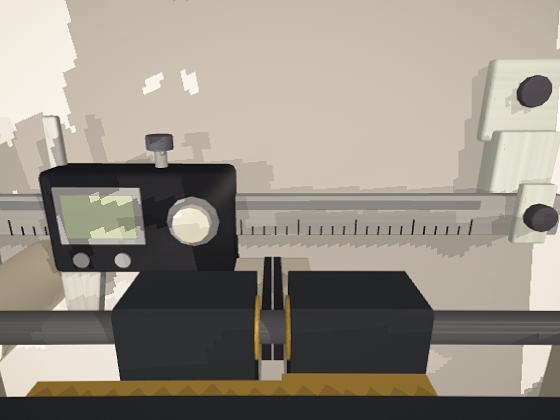

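```bash
python3 -m inch '[[[0,0.001,0,0,0,0,1],[0,0.004,0,0,0,0,1],[0,0.02,0,0,0,0,1],[0,0.03,0,0,0,0,1],[0,0,-0.05,0,0,0,1],[0,0,-0.09,0,0,0,1],[0,0,-0.09,0,0,0,1],[-0.06,-0.04,-0.08,0,0,0,1],[-0.06,-0.04,0,0,0,0,1],[0,0,0,0,0,0,1],[0,0,0,0,0,0,1]]]'
python3 - <<'E'
from h import *
import json
st();c=camera_info('wrist');f=grab_frame('wrist');cv2.imwrite('pics/n1.png',f)
json.dump({k:np.array(v).tolist() for k,v in c.items()},open('n1.json','w'))
E
```

```text
t: 17.4
eef_pos: [0.4639, 0.1133, 0.1674]
ee_rot: [-3.141, -0.001, -0.15]
force: [0.0, -0.2, 0.0]
width: 0.0006
17.4 cal [0.4416 0.1818 0.1674] F [ 0.04 -0.24  0.01] 0.0006
```

View pics/n1.png

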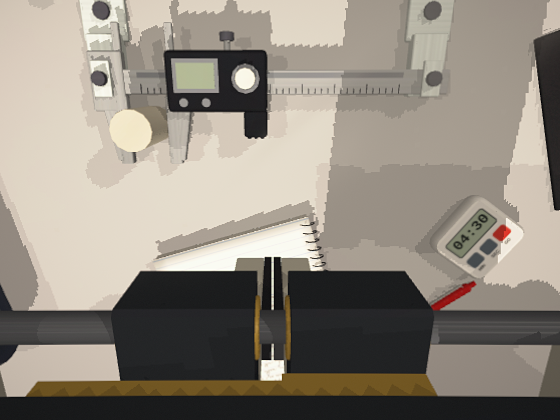

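```bash
python3 - <<'E'
from h import *
import json
c=json.load(open('n1.json')); f=cv2.imread('pics/n1.png')
cv2.imwrite('pics/n2.png',cv2.resize(f[30:180,75:285],None,fx=3.7,fy=3.7,interpolation=2))
m=cv2.inRange(f,(150,185,200),(255,255,255))
for n,(x0,y0,x1,y1),z in [('key',(228,62,262,94),.0365),('cyl',(105,100,160,160),.06)]:
    for k in cv2.findContours(m[y0:y1,x0:x1],0,2)[0]:
        if cv2.contourArea(k)>150:
            (u,v),r=cv2.minEnclosingCircle(k); M=cv2.moments(k); print(n,u+x0,v+y0,r,(M['m10']/M['m00']+x0,M['m01']/M['m00']+y0),cal(c,u+x0,v+y0,z))
E
```

```text
key 244.73077011108398 78.19230842590332 10.3383150100708 (244.5599778883361, 78.18850193477058) [0.533  0.2003]
cyl 119.05555534362793 129.5 32.67744064331055 (124.4056685793775, 129.2831681446705) [0.4984 0.2866]
```

View pics/n2.png

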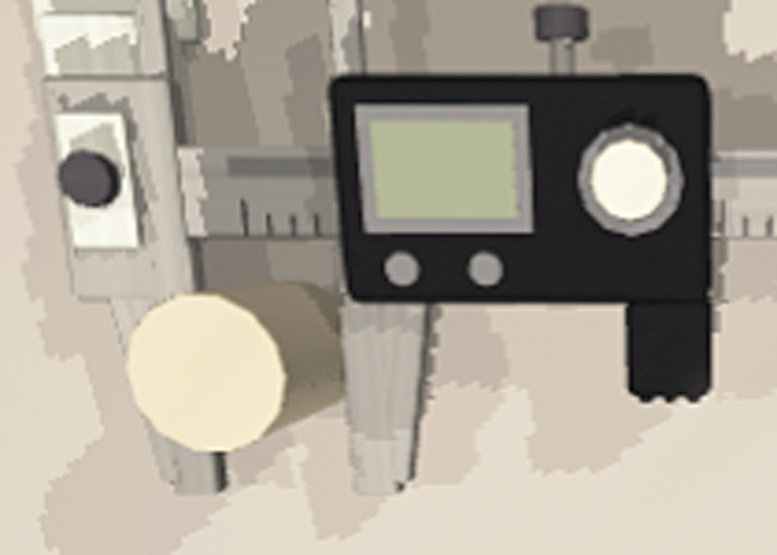

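```bash
python3 -m inch '[[[0.061,-0.012,0,0,0,0,1],[0.061,-0.012,0,0,0,0,1],[0.061,-0.013,0,0,0,0,1],[0,0,0.08,0,0,0,1],[0,0,0.08,0,0,0,1],[0,0,0.06,0,0,0,1],[0,0,0.022,0,0,0,1],[0,0,0.008,0,0,0,1],[0,0,0,0,0,0,1],[0,0,0,0,0,0,1]]]'
python3 -c "
from h import *
st()
cv2.imwrite('pics/o1.png',grab_frame('wrist'));cv2.imwrite('pics/o2.png',cv2.resize(grab_frame('side')[140:250,180:330],None,fx=5,fy=5,interpolation=2))"
```

```text
t: 18.45
eef_pos: [0.5587, 0.1184, 0.0434]
ee_rot: [-3.14, -0.002, -0.151]
force: [0.2, 0.1, 0.6]
width: 0.0007
18.45 cal [0.5346 0.2011 0.0434] F [0.2  0.16 0.65] 0.0007
```

View pics/o1.png

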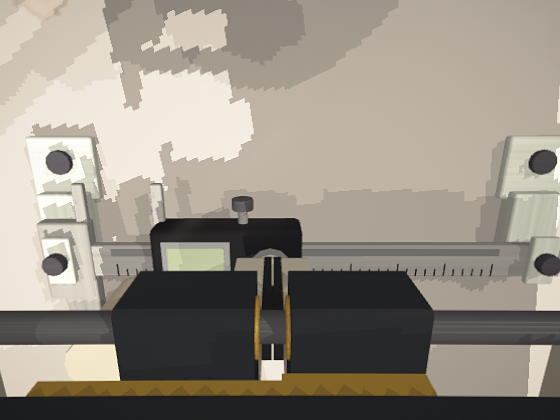

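View pics/o2.png

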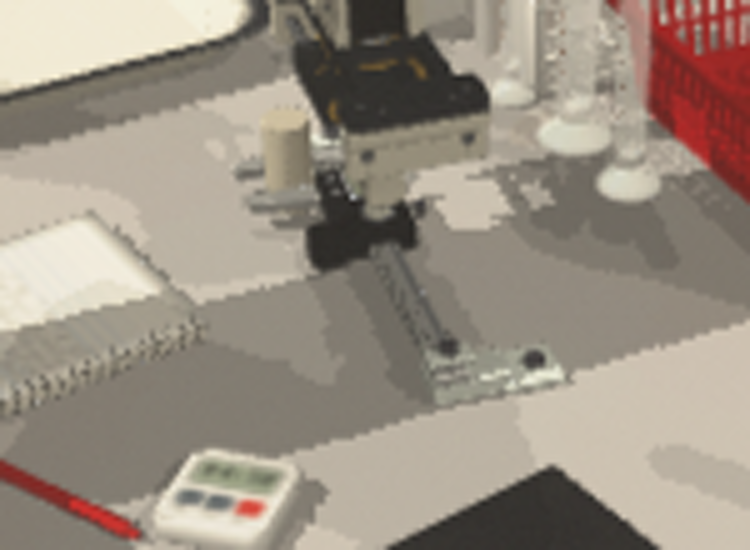

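```bash
python3 -m inch '[[[-0.002,0.001,0.006,0,0,0,1],[0,0,0.006,0,0,0,1],[0,0,0,0,0,0,1]]]'; python3 -c "from h import *;st()"
python3 -m inch '[[[0,0,0.002,0,0,0,1],[0,0,0.002,0,0,0,1],[0,0,0,0,0,0,1]]]'; python3 -c "from h import *;st()"
python3 -m inch '[[[0,0,0.002,0,0,0,1],[0,0,0,0,0,0,1]]]'; python3 -c "from h import *;st()"
```

```text
t: 18.85
eef_pos: [0.5567, 0.1179, 0.0361]
ee_rot: [-3.141, -0.001, -0.151]
force: [0.5, 1.0, 1.0]
width: 0.0005
18.85 cal [0.5326 0.2003 0.0361] F [0.32 1.04 1.01] 0.0005
t: 19.15
eef_pos: [0.5567, 0.1178, 0.0341]
ee_rot: [-3.141, -0.0, -0.151]
force: [0.3, -0.2, 2.7]
width: 0.0004
19.15 cal [0.5326 0.2002 0.0341] F [ 0.29 -0.13  2.74] 0.0004
t: 19.35
eef_pos: [0.5569, 0.1178, 0.0334]
ee_rot: [-3.141, -0.001, -0.151]
force: [-0.9, -0.2, 7.2]
width: 0.0006
19.35 cal [0.5328 0.2002 0.0334] F [-0.84 -0.28  7.17] 0.0006
```

```bash
python3 -m inch '[[[0,0,0.0006,0,0,0,1],[0,0,0,0,0,0,1]]]'; python3 -c "from h import *;st()"
python3 -m inch '[[[0,0,-0.004,0,0,0,1],[0,0,-0.008,0,0,0,1],[0,0,-0.03,0,0,0,1],[0,0,-0.08,0,0,0,1],[0,0,-0.09,0,0,0,1],[-0.08,0,-0.06,0,0,0,1],[-0.08,0,0,0,0,0,1],[-0.04,0,0,0,0,0,1],[0,0,0,0,0,0,1],[0,0,0,0,0,0,1]]]'
python3 - <<'E'
from h import *
st();c=camera_info('wrist');f=grab_frame('wrist');cv2.imwrite('pics/p1.png',f)
g=grab_frame('side');t=grab_frame('top');cv2.imwrite('pics/p3.png',g);cv2.imwrite('pics/p4.png',t)
print('key',proj(c,[0.5567,.1178,.0365]))
E
```

```text
t: 19.55
eef_pos: [0.5569, 0.1178, 0.0333]
ee_rot: [-3.141, -0.001, -0.151]
force: [-1.6, -0.1, 8.3]
width: 0.0003
19.55 cal [0.5329 0.2002 0.0333] F [-1.6  -0.35  8.34] 0.0003
t: 20.55
eef_pos: [0.4575, 0.1329, 0.1691]
ee_rot: [-3.141, -0.001, -0.15]
force: [0.8, -0.6, 0.3]
width: 0.0003
20.55 cal [0.4323 0.2002 0.1691] F [ 0.83 -0.48  0.32] 0.0003
key [269.97547364  65.07547245]
```

View pics/p1.png

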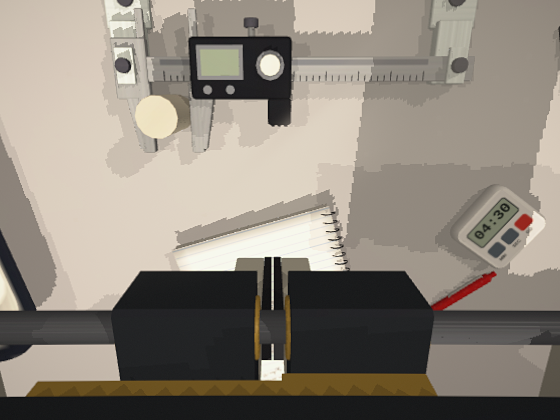

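View pics/p3.png

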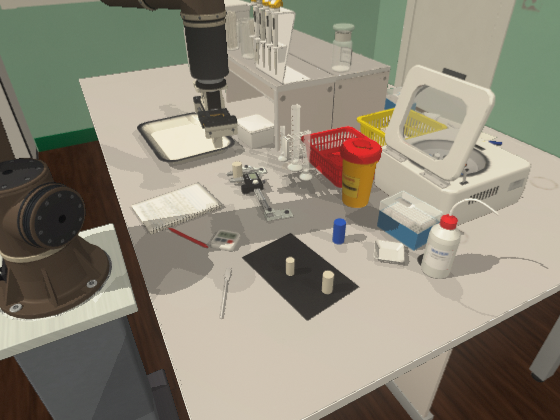

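```bash
python3 -m inch '[[[-0.02,-0.08,0,0,0,0,1],[-0.02,-0.08,0,0,0,0,1],[0,0,0,0,0,0,1],[0,0,0,0,0,0,1]]]'
python3 - <<'E'
from h import *
st();c=camera_info('wrist');f=grab_frame('wrist')
cv2.imwrite('pics/q1.png',cv2.resize(f[0:140,190:390],None,fx=4,fy=4,interpolation=2))
# expected 
def W(x,y,z,a=.151): return [x*np.cos(a)+y*np.sin(a),-x*np.sin(a)+y*np.cos(a),z]
for n,P in [('F near',(.5,.2955,.021)),('F tip',(.468,.2955,.021)),('M near',(.5,.2655,.021)),('M tip',(.468,.2655,.021)),('cyl top',(.498,.2805,.06)),('cyl bot',(.498,.2805,.0))]:
    p=proj(c,W(*P)); print(n,p.round(1),((p-[190,0])*4+1.5).round())
E
```

```text
t: 21.1
eef_pos: [0.4501, 0.2154, 0.1679]
ee_rot: [3.14, 0.001, -0.15]
force: [-0.2, 0.0, 0.1]
width: 0.0003
21.1 cal [0.4126 0.2806 0.1679] F [-0.21 -0.01  0.09] 0.0003
F near [250.4  83.9] [243. 337.]
F tip [251.  126.4] [246. 507.]
M near [289.3  83.9] [399. 337.]
M tip [288.7 126.4] [396. 507.]
cyl top [269.6  86.3] [320. 347.]
cyl bot [269.9  86.8] [321. 349.]
```

View pics/q1.png

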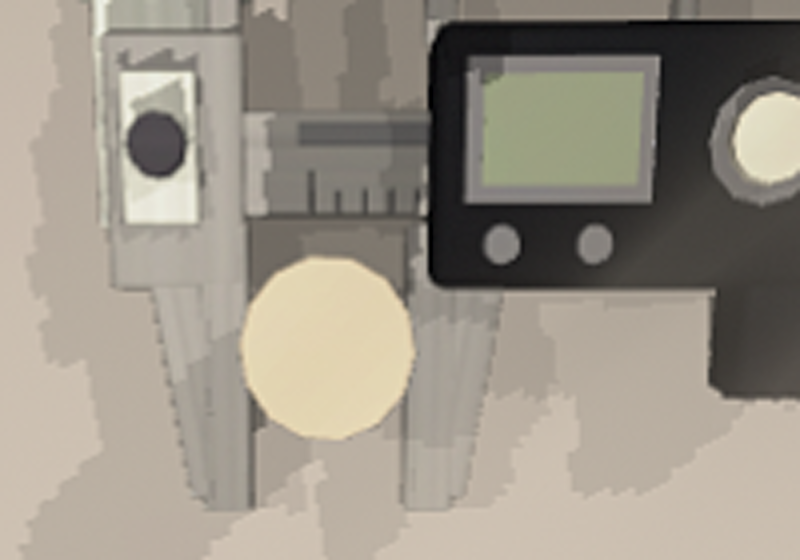

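```bash
python3 -c "
from station import *; print(job_done())"
```

```text
the job is handed in; nothing more can be done
None
```

I set the 30 mm plaster cylinder upright between the caliper jaws and closed the moving jaw on it from the thumb rest. I then pressed the data key fully and let it come up, and handed the job in at about 21 s of the 64 s allowed.

- **Placement:** the cylinder's axis is about 33 mm in front of the beam's centre line, so it is well in from the jaw tips.
- **Closing:** the push force rose to about 6 N with almost no further movement, which I took as both jaws touching. I backed the gripper off after that.
- **Data key:** it stopped at about 33.3 mm above the bench under about 8 N, so it was fully down. I then lifted off, and the wrist view shows it back up.
- **Last wrist view, from straight above:** the jaw faces are parallel with a gap of about 29.8 mm at the tips. The cylinder stands upright between them, and the robot is touching nothing.
- **Other cylinders:** the side view shows the two smaller cylinders and the blue look-alike where they started.

No check failed. The force readings carried about ±1 N of noise, so the 1.2 N sliding friction of the jaw did not show clearly. I followed the jaw's movement in the pictures until it made contact.

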